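# Hang the twin-pocket utensil saddle over the rail under the gantry shelf

### The arm

A 7-joint arm with a two-finger parallel gripper is mounted at the origin on a cart in front of the work surface, level with it; the furniture and walls round the work are solid. World frame = base frame: x ahead of the robot, y to its left, z up, the work surface at z = 0. Lengths are in m, angles in rad, forces in N, time in s.
With the tool pointing down it reaches from about 0.35 to 0.9 m from the base axis. Payload 19.9 kg.
Tool frame: the origin (TCP) lies between the finger pads; the fingertips stand 11 mm ahead of it and the grasp point (between the pads) lies 8 mm behind it; z points along the fingers, y is the line along which they close (so a half turn about z gives the same grasp; the last joint's range is limited). The gripper opens to 94 mm and grips with 3 to 60 N. Pads are 16 mm wide; open, the fingers measure 119 mm over their backs; the gripper's body (75 mm by 177 mm) begins 78 mm behind the grasp point.
Start: joints at [1.276, 0.417, -0.01, 1.614, 0.005, 1.111, -0.053], TCP at [0.156, -0.605, 0.216] pointing down, gripper open.
Joint ranges: [-2.81, 2.81], [-0.39, 2.02], [-1.27, 1.25], [0.06, 2.57], [-1.19, 4.33], [0.19, 2], [-2.82, 2.82]. Speed limits (rad/s): [1.89, 1.89, 2.39, 2.39, 3.01, 3.01, 3.01].

### API

Orientations are given as a rotation vector (axis times angle).
In Python, from station import get_obs, read_camera, camera_model, bot gives the robot as it stands. The module is installed in compiled form; this text tells all that it offers.
- The arm moves only by the shell command python3 -m handwheel 'ROWS' [OPENING] [FORCE]. ROWS is JSON, a list of rows, each a list of 6 numbers: the shift along the tool's x, y, z in m, then the turn, a rotation vector about the tool's x, y, z in rad. A call has 1 to 12 rows; each row shifts and turns the commanded pose from where the row before left it, along the tool's axes as they then stand; what a row does not reach is not made up. A row lasts 1/8 s, in which the tool goes at most 62.5 mm and 10.7 degrees, less where a joint would pass 70% of its speed; a pose out of reach is approached as far as the arm can. A call is refused whole if a number of a shift passes 0.0625 or a number of a turn 0.188, either way. A call with a gripper value outside its range is refused whole. OPENING is the opening, from 0 (shut) to 1 (fully open), set as the call begins (- or left out, the last holds). The fingers move at their own pace and stop on an object; FORCE is the grip in N (left out, the last holds). Time passes only in rows, so rows that do not move let the fingers close. It gives the time, the measured TCP pose, the force, the opening and the grip force at its end, in the units of the state.
- get_obs(): the state, without advancing time (a new reading comes with each control period).
- read_camera(name): name is "scene" or "top" or "wrist"; returns the picture (420x560x3 uint8, red, green, blue); there is no depth.
- camera_model(name): a dict with "intrinsics" (3x3 intrinsics, pixels), "R" (3x3) and "t" (3): a world point X has camera coordinates R X + t; the wrist camera has in their place "tool_from_camera" (4x4, takes a point from camera to tool coordinates, whose origin is the TCP and whose axes are the flange's). Camera axes: x right, y down, z forward; pixel columns grow to the right and rows downward; lengths in m; the calibration is good to about 2 mm. A picture is of the moment at which its call begins: read the wrist's pose just before it. camera_model takes no time and is no camera call.
- bot.job_done(): hands the job in; it is judged then, once.
The state is a dict: "t": time; "q": joint angles; "joint_velocities": joint speeds; "joint_torque": joint torques, N m; "tool_pos": TCP position; "ee_rot": TCP orientation; "contact_force": force on the tool from outside, world axes, zero at the start; "moment": the same for the moment, N m; "grip_width": opening from 0.0 (shut) to 1.0 (fully open); "grasp_force": force on a finger pad.
Only numpy, scipy, OpenCV 4.12 (cv2) and the standard library are available. Lean on these libraries where they do the work, as an engineer would, in place of code of your own. Each camera call takes 0.05 s, during which the arm holds its last target. There are 200 camera calls.

### The job

Take the steel twin-pocket utensil saddle off its step stand and hang it over the horizontal rail below the gantry shelf, about the middle of the rail, with one pocket in front of the rail and one behind. The rail can be clamped at various heights: lower the saddle gently until you feel the rail carry it, and only then let go, so that it hangs upright. Do not drop it, do not bump the gantry with the arm or the gripper, and leave the soup bowl, the pepper shaker and the spice jar where they are.

Things in the scene. Friction and masses are not known exactly. Their poses are not given: they have to be found in the camera images.
- saddle: Loose stainless utensil saddle, 106 (x) x 70 (y) x 120 mm high, 0.28 to 0.46 kg, upright on the step stand. Origin at the centre of its underside, z up, y along its ridge. Two open pockets 34 x 70 x 55 mm high, at -x and +x, leave a channel 38 mm wide along y, open below. The two halves are alike, so either pocket may go behind.
- saddle_grip (a point): Centre of the flat loop handle on the saddle's ridge, where to hold it: 104 mm above the underside. The handle is 40 mm wide in y, 10 mm thick in x, and reaches from 75 to 120 mm above the underside. Grip it across its 40 mm width (fingers closing along the saddle's y); the tool may be tilted about y. Axes as the saddle's.
- saddle_seat (a point): The point of the saddle that lies on the rail's axis once it is fully seated: on its centre plane, 62 mm above its underside. The channel's roof is an inverted V at 45 degrees, its inner apex 73 mm above the underside. Axes as the saddle's.
- step_stand: Fixed steel step stand, 150 (x) x 130 (y) x 90 mm high with a flat top, on which the saddle stands at first, at or within 12 mm of its middle. Origin at the centre of its underside, z up.
- gantry: Fixed steel gantry; origin on the worktop below the rail's middle, y along the rail, +x away from the robot. The rail, a round bar 16 mm thick, runs at x = 0, y -165 to 165 mm; arms at its ends run back to two uprights at x = 115, y = +-165 mm. Its height is reset each time and not reported: axis 127 to 178 mm above the worktop. It is clamped tight and does not give.
- shelf_edge (a point): Middle of the front edge of the wire shelf above the rail: straight above the rail, 405 mm over the worktop (underside). The shelf reaches 220 mm back (+x) and 170 mm to each side. An upright gripper strikes it; a tool tilted 30 to 45 degrees, fingers forward and down, wrist leaning back to the robot (-x), does not. Axes as the gantry's.
- soup_bowl: Bystander: small ribbed bowl of soup, 141 mm in diameter, 62 mm high, loose. Origin at the centre of its underside.
- pepper_shaker: Bystander: steel pepper shaker, 58 mm in diameter, 95 mm high, loose. Origin at the centre of its underside.
- spice_jar: Bystander: slim white-capped spice jar, 47 mm in diameter, 98 mm high, loose. Origin at the centre of its underside.

How it is judged:
By the outcome, as a careful person would: the job done as asked, in the order asked, and still so for the second after the job is handed in, with the robot touching nothing.
It also fails if it takes over 48 s, if anything falls off the work surface, if the arm or the gripper's body presses on something with over 40 N, if the wrist force passes 120 N, or if a joint passes its speed limit or range.

## Working session

There is one attempt and no reset: what is moved stays moved. The work goes in short steps, Python scripts to look and compute and a shell command to move; the robot and the scene stay as the last step left them, time stands still between calls to the robot, and variables do not carry over. Pictures are saved under pics/ and viewed, at most 10 in all, crops included, and the job is handed in when it is done.

```bash
mkdir -p pics
python3 - <<'E'
from station import *
import cv2,numpy as np
np.set_printoptions(precision=4,suppress=True)
o=get_obs();print(o)
for n in("scene","top"):
    cv2.imwrite(f"pics/{n}0.png",read_camera(n)[:,:,::-1]);print(n,camera_model(n))
print(camera_model("wrist"))
E
```

```text
{'t': 0.0, 'q': array([ 1.2765,  0.418 , -0.0103,  1.6142,  0.0047,  1.1107, -0.053 ]), 'joint_velocities': array([ 0.0018, -0.0007,  0.0005, -0.0011,  0.0006,  0.0005,  0.0007]), 'joint_torque': array([  0.001 , -85.1245,   0.6396, -42.5984,  -0.0487,   0.0188,
         0.0003]), 'tool_pos': array([ 0.1562, -0.6048,  0.2158]), 'ee_rot': array([-3.1153, -0.3959,  0.0004]), 'contact_force': array([ 0.7572, -0.4015, -0.2097]), 'moment': array([-0.0353,  0.0348, -0.0268]), 'grasp_force': 0.0, 'grip_width': 0.9996231968596014}
scene {'intrinsics': array([[457.6988,   0.    , 278.9974],
       [  0.    , 457.6988, 213.5448],
       [  0.    ,   0.    ,   1.    ]]), 'R': array([[-0.4845, -0.8746,  0.0197],
       [-0.5677,  0.2973, -0.7677],
       [ 0.6655, -0.3831, -0.6405]]), 't': array([0.2994, 0.4615, 0.8778])}
top {'intrinsics': array([[387.8411,   0.    , 280.9543],
       [  0.    , 387.8411, 207.2151],
       [  0.    ,   0.    ,   1.    ]]), 'R': array([[ 0.0162, -0.9999, -0.0033],
       [-0.9813, -0.0153, -0.192 ],
       [ 0.1919,  0.0064, -0.9814]]), 't': array([0.0798, 0.5597, 1.235 ])}
{'intrinsics': array([[368.0914,   0.    , 281.7229],
       [  0.    , 368.0914, 211.4217],
       [  0.    ,   0.    ,   1.    ]]), 'tool_from_camera': array([[-0.0003, -0.9579, -0.2872,  0.0852],
       [ 1.    , -0.0006,  0.0008,  0.0004],
       [-0.001 , -0.2872,  0.9579, -0.1689],
       [ 0.    ,  0.    ,  0.    ,  1.    ]])}
```

View pics/scene0.png

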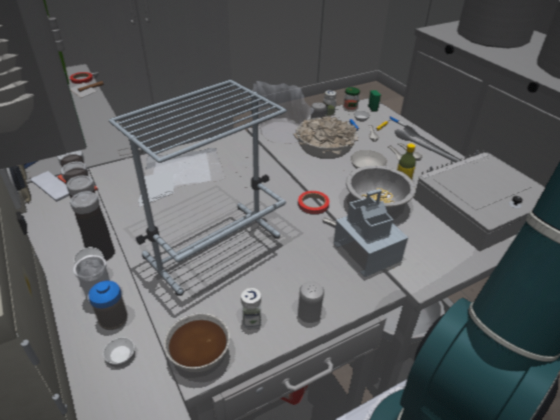

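View pics/top0.png

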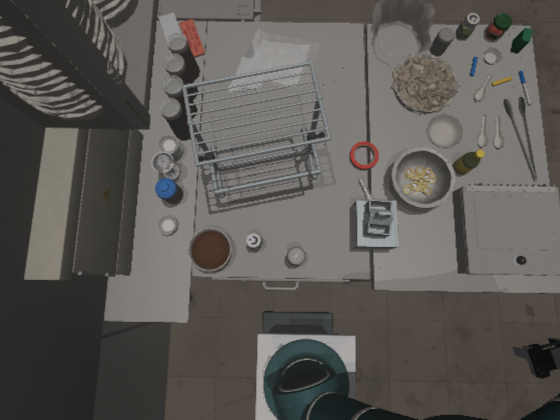

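```bash
cat > h.py <<'E'
import numpy as np,cv2
from station import *
np.set_printoptions(precision=4,suppress=True)
def ray(n,uv):
    m=camera_model(n);d=m['R'].T@np.linalg.inv(m['intrinsics'])@[*uv,1];return -m['R'].T@m['t'],d
def atz(n,uv,z):
    c,d=ray(n,uv);return c+d*(z-c[2])/d[2]
def tri(*obs):
    A=0;b=0
    for n,uv in obs:
        c,d=ray(n,uv);d=d/np.linalg.norm(d);P=np.eye(3)-np.outer(d,d);A=A+P;b=b+P@c
    return np.linalg.solve(A,b)
def proj(n,X):
    m=camera_model(n);p=m['intrinsics']@(m['R']@np.array(X)+m['t']);return p[:2]/p[2]
E
python3 - <<'E'
import cv2
t=cv2.imread('pics/top0.png');s=cv2.imread('pics/scene0.png')
r=lambda i,f:cv2.resize(i,None,fx=f,fy=f,interpolation=cv2.INTER_CUBIC)
a=r(t[190:260,340:420],5) #400x350
b=r(t[50:220,170:350],4)[:, :]
c=r(s[70:310,90:310],2.5)
d=r(s[175:285,325:415],5)
cv2.imwrite('pics/c1.png',cv2.copyMakeBorder(cv2.hconcat([a,cv2.copyMakeBorder(d[:550,:400],0,0,0,0,0)[:350]]) if 0 else cv2.hconcat([cv2.copyMakeBorder(a,0,200,0,0,0),cv2.resize(d,(400,489))[:550] if 0 else cv2.copyMakeBorder(r(s[175:285,330:410],5),0,0,0,0,0)]),0,0,0,0,0))
cv2.imwrite('pics/c2.png',r(t[135:215,180:340],5)); cv2.imwrite('pics/c3.png',c)
E
```

```text
(no output)
```

View pics/c1.png

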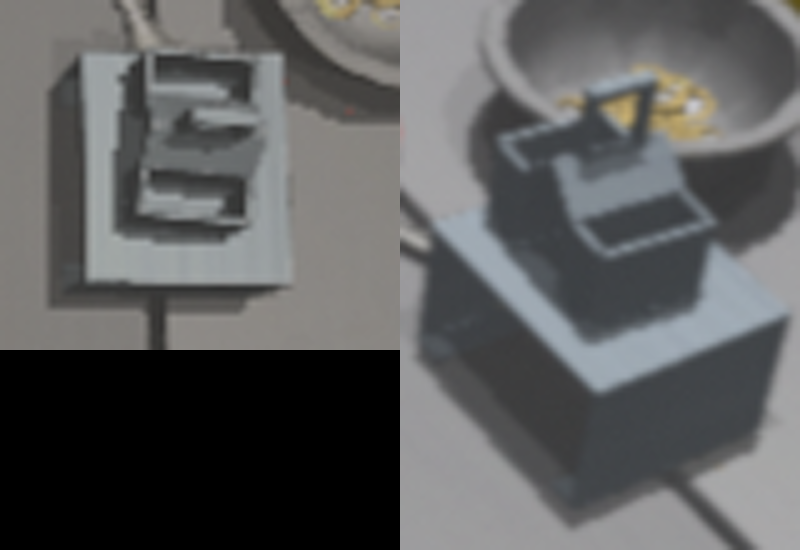

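View pics/c2.png

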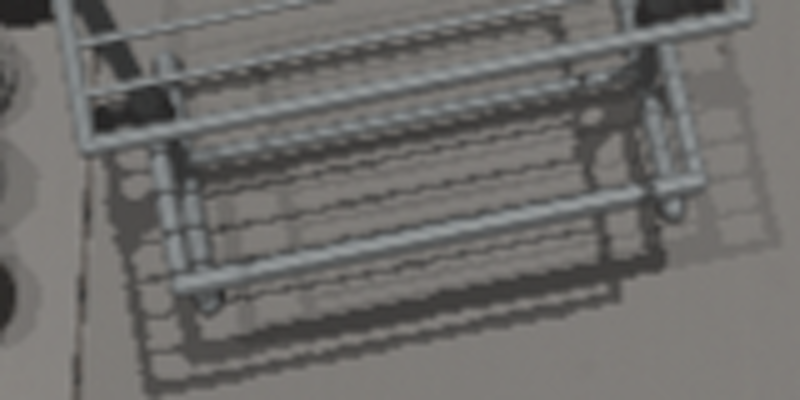

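View pics/c3.png

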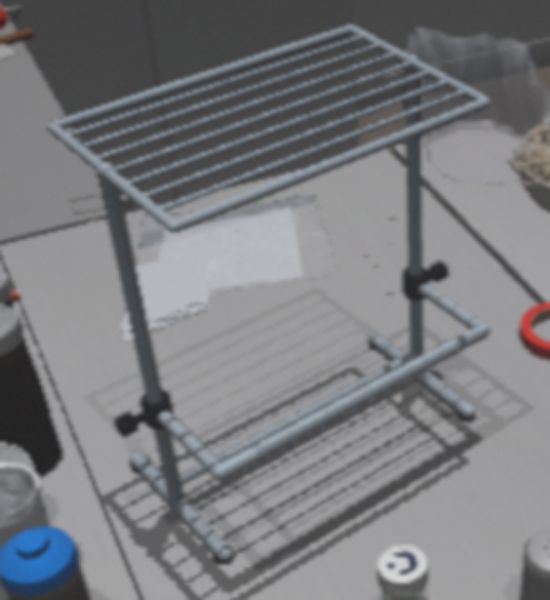

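The top view shows the saddle on its stand (handle at about (385,214)) and the rail running from (216,192) to (320,171). In the scene view the rail runs from (178,257) to (284,202), and the saddle's handle bar from (367,193) to (381,191). The bowl, jar and shaker are in front of the gantry.

Run:
```python
from h import *
L=tri(('top',(216,192)),('scene',(178,257.2)));R=tri(('top',(320,171.4)),('scene',(284,202)))
print('rail',L,R,(L+R)/2,np.linalg.norm(L-R),'yaw',np.degrees(np.arctan2(*(-(L-R)[[0]]),(L-R)[1])))
a=tri(('top',(198,164.6)),('scene',(160,160)));b=tri(('top',(330,137.4)),('scene',(284,110)))
print('shelf',a,b,(a+b)/2)
h=lambda u,v:atz('scene',(u/5+330-80,v/5+175),.21)
print('handle scene',h(587,92),h(655,78))
t=lambda u,v,z:atz('top',(u/5+340,v/5+190),z)
print('stand top corners',[t(*p,.09) for p in((82,55),(285,55),(292,284),(87,284))])
print('pocket corners',[t(*p,.145) for p in((146,52),(258,58),(245,225),(138,215))])
print('handle top?',t(190,115,.21),t(258,125,.21))
for n,uv,z in(('bowl',(210,249),.06),('jar',(254,240),.098),('shaker',(296,256),.095)): print(n,atz('top',uv,z))
S=lambda X:(proj('top',X),proj('scene',X))
```

```text
rail [0.5844 0.2898 0.1496] [ 0.6574 -0.0334  0.1428] [0.6209 0.1282 0.1462] 0.33144117932821365 yaw 12.728701752956061
shelf [0.5909 0.2903 0.413 ] [ 0.6666 -0.0316  0.4113] [0.6288 0.1293 0.4121]
handle scene [ 0.5166 -0.1958  0.21  ] [ 0.5099 -0.2342  0.21  ]
stand top corners [array([ 0.5757, -0.1555,  0.09  ]), array([ 0.5777, -0.2869,  0.09  ]), array([ 0.4296, -0.2852,  0.09  ]), array([ 0.4275, -0.1555,  0.09  ])]
pocket corners [array([ 0.5664, -0.1846,  0.145 ]), array([ 0.5636, -0.2537,  0.145 ]), array([ 0.4597, -0.2418,  0.145 ]), array([ 0.4648, -0.1769,  0.145 ])]
handle top? [ 0.5152 -0.1944  0.21  ] [ 0.5099 -0.2336  0.21  ]
bowl [0.4156 0.3165 0.06  ]
jar [0.443  0.1718 0.098 ]
shaker [0.3951 0.0387 0.095 ]
```

```bash
cat >> h.py <<'E'
from scipy.spatial.transform import Rotation as Ro
def Rt(yaw,tilt):
    c,s=np.cos(np.radians(tilt)),np.sin(np.radians(tilt))
    return Ro.from_euler('z',yaw,degrees=True).as_matrix()@np.array([[c,0,s],[0,-1,0],[s,0,-c]])
def plan(grip,yaw,tilt,vmax=.04):
    o=get_obs();R0=Ro.from_rotvec(o['ee_rot']).as_matrix();R1=Rt(yaw,tilt)
    w=Ro.from_matrix(R0.T@R1).as_rotvec();d=R1.T@(np.array(grip)+.008*R1[:,2]-o['tool_pos'])
    n=int(np.ceil(np.abs(w).max()/.15));m=int(np.ceil(np.linalg.norm(d)/vmax))
    print('turn',w,n,'x',w/max(n,1));print('shift',d,m,'x',d/max(m,1),'t',o['t'],'F',o['contact_force'])
G=np.array([.513,-.2145,.194])
E
python3 -c "
from h import *
plan(G-.1*Rt(-6.5,40)[:,2]+[0,0,.02],-6.5,40)"
```

```text
turn [-0.1288  0.6905  0.3508] 5 x [-0.0258  0.1381  0.0702]
shift [ 0.2365 -0.4282  0.1089] 13 x [ 0.0182 -0.0329  0.0084] t 0.1 F [ 0.0897  0.3467 -0.3968]
```

```bash
python3 -m handwheel '[[0,0,0,-0.026,0.138,0.07],[0,0,0,-0.026,0.138,0.07],[0,0,0,-0.026,0.138,0.07],[0,0,0,-0.026,0.138,0.07],[0,0,0,-0.026,0.138,0.07],[0.018,-0.033,0.008,0,0,0],[0.018,-0.033,0.008,0,0,0],[0.018,-0.033,0.008,0,0,0],[0.018,-0.033,0.008,0,0,0]]' 1
python3 -c "
from h import *
plan(G-.1*Rt(-6.5,40)[:,2]+[0,0,.02],-6.5,40);print(get_obs()['q'])"
```

```text
t: 1.23
tool_pos: [0.247, -0.4813, 0.2378]
ee_rot: [2.91, -0.164, 1.059]
contact_force: [0.1, -0.7, 0.4]
grip_width: 1.0
grasp_force: 0.0
turn [ 0.0013 -0.      0.0015] 1 x [ 0.0013 -0.      0.0015]
shift [ 0.164  -0.2952  0.0767] 9 x [ 0.0182 -0.0328  0.0085] t 1.225 F [ 0.0753 -0.7232  0.4395]
[ 1.6346  0.198  -0.2439  2.0587 -0.8566  0.8723  0.2822]
```

```bash
python3 -m handwheel '[[0.018,-0.033,0.0085,0,0,0],[0.018,-0.033,0.0085,0,0,0],[0.018,-0.033,0.0085,0,0,0],[0.018,-0.033,0.0085,0,0,0],[0.018,-0.033,0.0085,0,0,0],[0.018,-0.033,0.0085,0,0,0],[0.018,-0.033,0.0085,0,0,0],[0.018,-0.033,0.0085,0,0,0],[0.018,-0.031,0.0085,0,0,0],[0,0,0,0,0,0],[0,0,0,0,0,0]]' 1
python3 -c "
from h import *
o=get_obs()
cv2.imwrite('pics/w1.png',read_camera('wrist')[:,:,::-1])
m=camera_model('wrist');R=Ro.from_rotvec(o['ee_rot']).as_matrix();T=np.eye(4);T[:3,:3]=R;T[:3,3]=o['tool_pos'];T=np.linalg.inv(T@m['tool_from_camera'])
np.save('T.npy',T)
c=Ro.from_euler('z',-6.5,degrees=True).as_matrix()
for y in(-.02,.02):
  for x in(-.005,.005):
    X=np.array([.513,-.2145,.21])+c@[x,y,0];p=m['intrinsics']@(T[:3,:3]@X+T[:3,3]);print(x,y,p[:2]/p[2])
plan(G-.1*Rt(-6.5,40)[:,2]+[0,0,.02],-6.5,40);print(get_obs()['q'])"
```

```text
t: 2.6
tool_pos: [0.4514, -0.2093, 0.2826]
ee_rot: [2.91, -0.164, 1.059]
contact_force: [-0.1, -1.5, -0.2]
grip_width: 0.999
grasp_force: 0.0
-0.005 -0.02 [305.6116 225.1759]
0.005 -0.02 [305.2668 212.8501]
-0.005 0.02 [251.9965 225.1349]
0.005 0.02 [252.4138 212.8043]
turn [0.002  0.0001 0.0007] 1 x [0.002  0.0001 0.0007]
shift [ 0.0033 -0.002   0.0002] 1 x [ 0.0033 -0.002   0.0002] t 2.65 F [ 0.2474 -0.0154  0.9265]
[ 1.318  -0.1986 -0.6735  2.3006 -0.944   0.5465 -0.351 ]
```

View pics/w1.png

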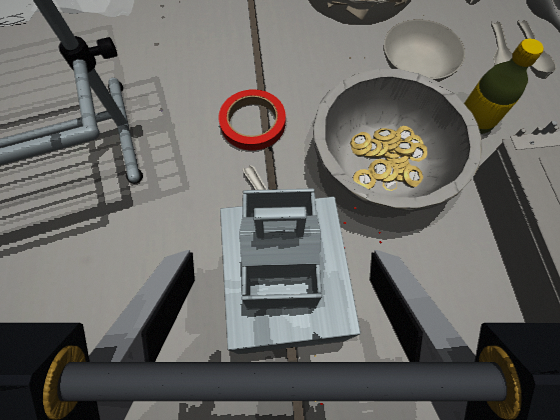

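The wrist picture shows the handle's top bar at (254–304, 208–221), against a predicted (252–305, 213–225). That puts the handle about 2–3 mm further forward, with the yaw right. The fingers straddle it evenly.

```bash
sed -i 's/G=np.array.*/G=np.array([.515,-.2145,.194])/' h.py; python3 -c "
from h import *
plan(G,-6.5,40,.015)"
```

```text
turn [0.002  0.0001 0.0007] 1 x [0.002  0.0001 0.0007]
shift [-0.008  -0.0022  0.1168] 8 x [-0.001  -0.0003  0.0146] t 2.65 F [ 0.2474 -0.0154  0.9265]
```

```bash
python3 -m handwheel '[[-0.001,-0.0003,0.0146,0,0,0],[-0.001,-0.0003,0.0146,0,0,0],[-0.001,-0.0003,0.0146,0,0,0],[-0.001,-0.0003,0.0146,0,0,0],[-0.001,-0.0003,0.0146,0,0,0],[-0.001,-0.0003,0.0146,0,0,0],[-0.001,-0.0003,0.0146,0,0,0],[-0.001,-0.0003,0.0146,0,0,0],[0,0,0,0,0,0],[0,0,0,0,0,0]]' 1
python3 -c "
from h import *
plan(G,-6.5,40,.015)"
```

```text
t: 3.9
tool_pos: [0.5171, -0.2143, 0.1936]
ee_rot: [2.913, -0.164, 1.058]
contact_force: [-0.3, 0.3, 0.5]
grip_width: 1.001
grasp_force: 0.0
turn [-0.0007  0.0015  0.0008] 1 x [-0.0007  0.0015  0.0008]
shift [-0.0013  0.0004  0.0064] 1 x [-0.0013  0.0004  0.0064] t 3.9 F [-0.3044  0.2602  0.4509]
```

```bash
python3 -m handwheel '[[-0.001,0.0004,0.005,0,0,0],[0,0,0,0,0,0],[0,0,0,0,0,0]]' 1
python3 -m handwheel '[[0,0,0,0,0,0],[0,0,0,0,0,0],[0,0,0,0,0,0],[0,0,0,0,0,0],[0,0,0,0,0,0],[0,0,0,0,0,0],[0,0,0,0,0,0],[0,0,0,0,0,0]]' 0 40
python3 -c "
from h import *
plan(G,-6.5,40,.015);plan(G+[0,0,.1],-6.5,40,.015)"
```

```text
t: 4.28
tool_pos: [0.5195, -0.2154, 0.1899]
ee_rot: [2.913, -0.166, 1.058]
contact_force: [0.3, 0.3, -0.2]
grip_width: 0.999
grasp_force: 0.0
t: 5.28
tool_pos: [0.5197, -0.215, 0.1895]
ee_rot: [2.913, -0.164, 1.057]
contact_force: [0.6, -0.5, -0.7]
grip_width: 0.422
grasp_force: 39.9
turn [-0.001   0.002   0.0008] 1 x [-0.001   0.002   0.0008]
shift [-0.0007 -0.      0.0016] 1 x [-0.0007 -0.      0.0016] t 5.275 F [ 0.5635 -0.5114 -0.6912]
turn [-0.001   0.002   0.0008] 1 x [-0.001   0.002   0.0008]
shift [ 0.0636 -0.     -0.0751] 7 x [ 0.0091 -0.     -0.0107] t 5.275 F [ 0.5635 -0.5114 -0.6912]
```

```bash
python3 -m handwheel '[[0.004,0,-0.005,0,0,0],[0.009,0,-0.0105,0,0,0],[0.009,0,-0.0105,0,0,0],[0.009,0,-0.0105,0,0,0],[0.009,0,-0.0105,0,0,0],[0.009,0,-0.0105,0,0,0],[0.009,0,-0.0105,0,0,0],[0.005,0,-0.006,0,0,0],[0,0,0,0,0,0],[0,0,0,0,0,0]]'
python3 -c "
from h import *
P=np.array([.621,.128]);u=np.array([np.cos(np.radians(12.7)),np.sin(np.radians(12.7))])
print(P-.15*u, get_obs()['q'])
plan([*(P-.15*u),.294],12.7,40,.03)"
```

```text
t: 6.52
tool_pos: [0.5203, -0.215, 0.286]
ee_rot: [2.914, -0.164, 1.056]
contact_force: [0.8, 0.2, -3.7]
grip_width: 0.421
grasp_force: 39.9
[0.4747 0.095 ] [ 0.7591 -0.0447 -0.2849  2.1916 -0.648   0.404  -0.6878]
turn [ 0.2136  0.0025 -0.2565] 2 x [ 0.1068  0.0013 -0.1282]
shift [ 0.0232 -0.3125  0.0171] 11 x [ 0.0021 -0.0284  0.0016] t 6.525 F [ 0.8325  0.2288 -3.692 ]
```

```bash
python3 -m handwheel '[[0,0,0,0.053,0,-0.064],[0,0,0,0.053,0,-0.064],[0,0,0,0.053,0,-0.064],[0,0,0,0.053,0,-0.064],[0.002,-0.015,0.001,0,0,0],[0.002,-0.026,0.0015,0,0,0],[0.002,-0.026,0.0015,0,0,0],[0.002,-0.026,0.0015,0,0,0],[0.002,-0.026,0.0015,0,0,0],[0.002,-0.026,0.0015,0,0,0],[0.001,-0.015,0.0015,0,0,0]]'
python3 -c "
from h import *
P=np.array([.621,.128]);u=np.array([np.cos(np.radians(12.7)),np.sin(np.radians(12.7))])
print(P-.15*u, get_obs()['q'])
plan([*(P-.15*u),.294],12.7,40,.03)"
```

```text
t: 7.9
tool_pos: [0.5009, -0.0534, 0.2867]
ee_rot: [-2.868, -0.319, -1.04]
contact_force: [0.0, -0.0, -3.6]
grip_width: 0.42
grasp_force: 39.9
[0.4747 0.095 ] [ 0.6614 -0.1668 -0.3928  2.2884 -0.8169  0.5028 -0.4669]
turn [0.0016 0.0024 0.0004] 1 x [0.0016 0.0024 0.0004]
shift [ 0.0101 -0.1506  0.007 ] 6 x [ 0.0017 -0.0251  0.0012] t 7.9 F [ 0.0192 -0.0029 -3.6478]
```

```bash
python3 -m handwheel '[[0.0017,-0.023,0.001,0,0,0],[0.0017,-0.023,0.001,0,0,0],[0.0017,-0.023,0.001,0,0,0],[0.0017,-0.023,0.001,0,0,0],[0.0017,-0.023,0.001,0,0,0],[0.0017,-0.02,0.001,0,0,0],[0,-0.01,0,0,0,0],[0,0,0,0,0,0],[0,0,0,0,0,0]]'
python3 - <<'E'
from h import *
P=np.array([.621,.128]);u=np.array([np.cos(np.radians(12.7)),np.sin(np.radians(12.7))])
plan([*(P-.15*u),.294],12.7,40,.03);print(get_obs()['q'])
s=read_camera('scene')[:,:,::-1];t=read_camera('top')[:,:,::-1]
cv2.imwrite('pics/c4.png',cv2.hconcat([cv2.resize(s[70:320,90:300],(400,476)),cv2.resize(t[100:280,180:331],(400,476))]))
E
```

```text
t: 9.02
tool_pos: [0.4813, 0.088, 0.2888]
ee_rot: [-2.869, -0.316, -1.041]
contact_force: [-0.4, -0.6, -3.8]
grip_width: 0.423
grasp_force: 39.9
turn [ 0.0023  0.0021 -0.0011] 1 x [ 0.0023  0.0021 -0.0011]
shift [-0.0005 -0.0083  0.0009] 1 x [-0.0005 -0.0083  0.0009] t 9.025 F [-0.3589 -0.6156 -3.7908]
[ 0.6646 -0.3069 -0.7537  2.3324 -0.6934  0.409  -0.9365]
```

View pics/c4.png

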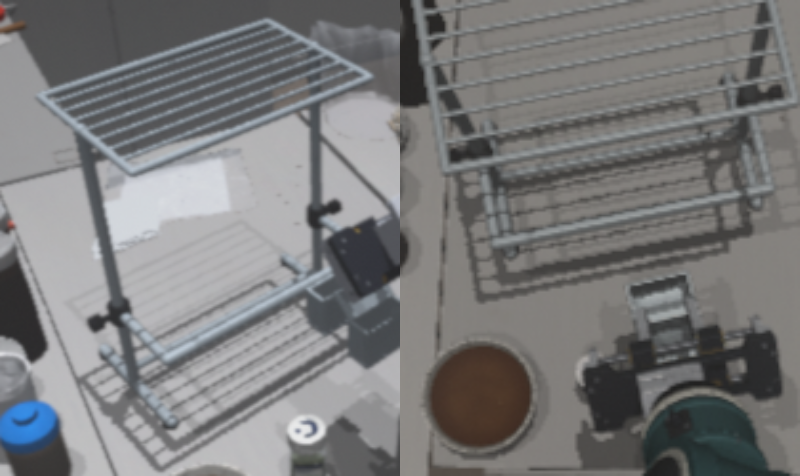

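```bash
python3 -c "
from h import *
plan([.621,.128,.287],12.7,40,.02)"
```

```text
turn [ 0.0021  0.0021 -0.0013] 1 x [ 0.0021  0.0021 -0.0013]
shift [ 0.1099 -0.0083  0.1026] 8 x [ 0.0137 -0.001   0.0128] t 9.125 F [ 0.4844 -1.1017 -2.5599]
```

```bash
python3 -m handwheel '[[0.007,-0.001,0.0065,0.002,0.002,-0.001],[0.0137,-0.001,0.0128,0,0,0],[0.0137,-0.001,0.0128,0,0,0],[0.0137,-0.001,0.0128,0,0,0],[0.0137,-0.001,0.0128,0,0,0],[0.0137,-0.001,0.0128,0,0,0],[0.0137,-0.001,0.0128,0,0,0],[0.0137,-0.001,0.0128,0,0,0],[0.007,0,0.0065,0,0,0],[0,0,0,0,0,0],[0,0,0,0,0,0]]'
python3 - <<'E'
from h import *
plan([.621,.128,.287],12.7,40,.02);print(get_obs()['q'])
s=read_camera('scene')[:,:,::-1];t=read_camera('top')[:,:,::-1];o=get_obs();w=read_camera('wrist')[:,:,::-1]
cv2.imwrite('pics/c5.png',cv2.hconcat([cv2.resize(s[110:300,140:300],(400,475),interpolation=2),cv2.resize(w,(400,300))[:0] if 0 else cv2.copyMakeBorder(cv2.resize(w,(400,300)),0,175,0,0,0)]))
# predicted px of saddle reference points if held as assumed
g=o['tool_pos']-.008*Ro.from_rotvec(o['ee_rot']).as_matrix()[:,2]
c=Ro.from_euler('z',12.7,degrees=True).as_matrix();k=lambda p:(p-[140,110])*2.5
for x,y,z in((-.053,.035,-.104),(-.053,.035,-.049),(-.019,.035,-.104),(.019,.035,-.104),(.053,.035,-.104),(0,.035,-.031)):
    X=g+c@[x,y,z];print((x,y,z),k(proj('scene',X)))
E
```

```text
t: 10.5
tool_pos: [0.6117, 0.1259, 0.2798]
ee_rot: [-2.87, -0.322, -1.03]
contact_force: [-1.0, -0.2, -3.2]
grip_width: 0.425
grasp_force: 39.9
turn [-0.0016  0.0089  0.0014] 1 x [-0.0016  0.0089  0.0014]
shift [ 0.012  -0.      0.0086] 1 x [ 0.012  -0.      0.0086] t 10.5 F [-1.0011 -0.1502 -3.2121]
[ 0.7769  0.1546 -1.1089  2.0789  0.5368  0.3412 -2.0732]
(-0.053, 0.035, -0.104) [250.5563 317.3159]
(-0.053, 0.035, -0.049) [248.45   272.5815]
(-0.019, 0.035, -0.104) [228.4997 298.8246]
(0.019, 0.035, -0.104) [204.7518 278.9155]
(0.053, 0.035, -0.104) [184.2692 261.7438]
(0, 0.035, -0.031) [212.2502 229.169 ]
```

View pics/c5.png

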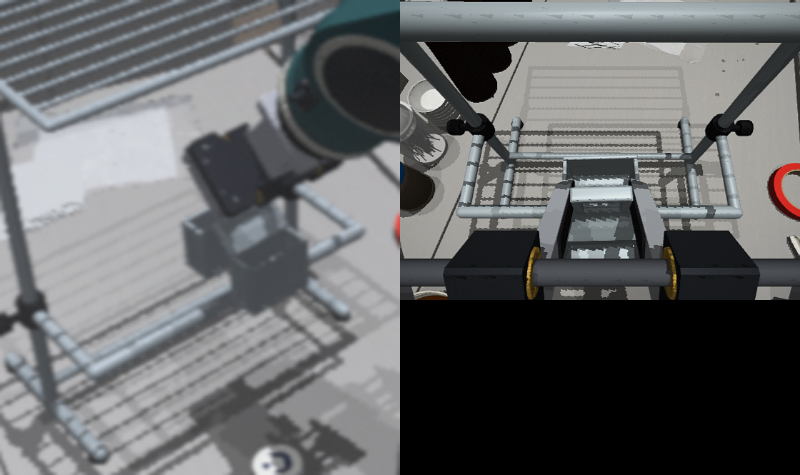

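The saddle is above the rail. Its near bottom corner is at (243,312) in the left crop, against a predicted (250,317), so it sits in the hand as assumed, and it is level and near the rail's middle. It still needs about 14 mm forward.

```bash
python3 -m handwheel '[[0.004,0,0.0029,0,0.003,0],[0.004,0,0.0029,0,0.003,0],[0.004,0,0.0029,0,0.003,0],[0,0,0,0,0,0],[0,0,0,0,0,0]]'
python3 - <<'E'
from h import *
plan([.621,.128,.287],12.7,40,.02);print(get_obs()['q'])
E
```

```text
t: 11.28
tool_pos: [0.6262, 0.1292, 0.2807]
ee_rot: [-2.865, -0.322, -1.042]
contact_force: [0.5, 0.7, -3.1]
grip_width: 0.423
grasp_force: 39.9
turn [-0.0013  0.0001  0.0019] 1 x [-0.0013  0.0001  0.0019]
shift [-0.      0.0001 -0.0002] 1 x [-0.      0.0001 -0.0002] t 11.275 F [ 0.4728  0.6529 -3.1051]
[ 0.7089  0.1831 -1.0539  2.0544  0.6079  0.3455 -2.1342]
```

Run:
```python
from h import *
m=camera_model('wrist');T=np.eye(4);T[:3,:3]=Ro.from_rotvec([-2.87,-.322,-1.03]).as_matrix();T[:3,3]=[.6117,.1259,.2798];T=T@m['tool_from_camera']
for z in(.14,.15):
    for uv in((92,297),(477,297)):
        d=T[:3,:3]@np.linalg.inv(m['intrinsics'])@[*uv,1];print(z,T[:3,3]+d*(z-T[2,3])/d[2])
plan([.621,.128,.26],12.7,40,.02);plan([.621,.128,.205],12.7,40,.02)
```

```text
0.14 [0.5894 0.2892 0.14  ]
0.14 [ 0.6635 -0.0372  0.14  ]
0.15 [0.5888 0.2839 0.15  ]
0.15 [ 0.6607 -0.0324  0.15  ]
turn [-0.0013  0.0001  0.0019] 1 x [-0.0013  0.0001  0.0019]
shift [-0.0174  0.0001  0.0204] 2 x [-0.0087  0.      0.0102] t 11.275 F [ 0.4728  0.6529 -3.1051]
turn [-0.0013  0.0001  0.0019] 1 x [-0.0013  0.0001  0.0019]
shift [-0.0527  0.0001  0.0626] 5 x [-0.0105  0.      0.0125] t 11.275 F [ 0.4728  0.6529 -3.1051]
```

```bash
python3 -m handwheel '[[0.0015,0,0.0013,0,0,0.001],[-0.0058,0,0.0069,0,0,0],[-0.0058,0,0.0069,0,0,0],[-0.0058,0,0.0069,0,0,0],[-0.0058,0,0.0069,0,0,0],[0,0,0,0,0,0]]'
python3 - <<'E'
from h import *
plan([.623,.128,.21],12.7,40,.01);print(get_obs()['q'])
E
```

```text
t: 12.02
tool_pos: [0.6279, 0.1296, 0.2442]
ee_rot: [-2.865, -0.321, -1.041]
contact_force: [0.4, -0.5, -3.4]
grip_width: 0.423
grasp_force: 39.9
turn [-0.0013  0.0008  0.0009] 1 x [-0.0013  0.0008  0.0009]
shift [-0.026   0.0005  0.0309] 5 x [-0.0052  0.0001  0.0062] t 12.025 F [ 0.3748 -0.5055 -3.4454]
[ 0.5467  0.2217 -0.8934  2.0924  0.8044  0.2832 -2.3285]
```

```bash
python3 -m handwheel '[[-0.0042,0,0.005,0,0,0],[-0.0042,0,0.005,0,0,0],[-0.0042,0,0.005,0,0,0],[0,0,0,0,0,0]]'
python3 - <<'E'
from h import *
plan([.623,.128,.21],12.7,40,.01);print(get_obs()['q'])
E
```

```text
t: 12.52
tool_pos: [0.6282, 0.1296, 0.2252]
ee_rot: [-2.865, -0.32, -1.042]
contact_force: [-0.4, 0.0, -3.5]
grip_width: 0.419
grasp_force: 39.9
turn [-0.0011  0.0001  0.0008] 1 x [-0.0011  0.0001  0.0008]
shift [-0.0139  0.0004  0.0162] 3 x [-0.0046  0.0001  0.0054] t 12.525 F [-0.4436  0.0248 -3.5399]
[ 0.4596  0.2394 -0.8027  2.1126  0.929   0.2487 -2.4543]
```

```bash
python3 -m handwheel '[[-0.0039,0,0.0046,0,0,0],[-0.0039,0,0.0046,0,0,0],[0,0,0,0,0,0]]'
python3 - <<'E'
from h import *
plan([.623,.128,.195],12.7,40,.01);print(get_obs()['q'])
E
```

```text
t: 12.9
tool_pos: [0.6282, 0.1295, 0.2133]
ee_rot: [-2.865, -0.321, -1.043]
contact_force: [-1.1, 0.2, -3.4]
grip_width: 0.418
grasp_force: 39.9
turn [-0.001  -0.0001  0.0008] 1 x [-0.001  -0.0001  0.0008]
shift [-0.0159  0.0004  0.0185] 3 x [-0.0053  0.0001  0.0062] t 12.9 F [-1.1131  0.2065 -3.3965]
[ 0.4075  0.2513 -0.7479  2.1246  1.0226  0.2288 -2.5489]
```

```bash
python3 -m handwheel '[[0.001,0,0.001,0,-0.026,0],[0.001,0,0.001,0,-0.026,0],[0,0,0,0,0,0],[0,0,0,0,0,0]]'
python3 - <<'E'
from h import *
plan([.6255,.128,.195],12.7,37,.01);o=get_obs();print(o['q'],o['tool_pos'])
E
```

```text
t: 13.4
tool_pos: [0.6308, 0.1299, 0.2129]
ee_rot: [-2.895, -0.323, -0.97]
contact_force: [-0.6, -0.5, -3.1]
grip_width: 0.421
grasp_force: 39.9
turn [-0.0007 -0.001   0.0005] 1 x [-0.0007 -0.001   0.0005]
shift [-0.0153  0.0006  0.0189] 3 x [-0.0051  0.0002  0.0063] t 13.4 F [-0.587  -0.5242 -3.0655]
[ 0.4871  0.2891 -0.85    2.0792  0.8854  0.3163 -2.394 ] [0.6308 0.1299 0.2129]
```

```bash
python3 -m handwheel '[[-0.0024,0,0.0032,0,0,0],[-0.0024,0,0.0032,0,0,0],[-0.0024,0,0.0032,0,0,0],[-0.0018,0,0.0024,0,0,0],[0,0,0,0,0,0],[0,0,0,0,0,0]]'
python3 -m handwheel '[[-0.0012,0,0.0016,0,0,0],[-0.0012,0,0.0016,0,0,0],[0,0,0,0,0,0],[0,0,0,0,0,0]]'
```

```text
t: 14.15
tool_pos: [0.6309, 0.1302, 0.1979]
ee_rot: [-2.895, -0.324, -0.97]
contact_force: [0.4, -0.2, -3.9]
grip_width: 0.425
grasp_force: 39.9
t: 14.65
tool_pos: [0.6309, 0.1302, 0.1938]
ee_rot: [-2.896, -0.324, -0.97]
contact_force: [0.7, -0.9, -3.3]
grip_width: 0.422
grasp_force: 39.9
```

Now in small steps, watching the force.

```bash
python3 -m handwheel '[[-0.0012,0,0.0016,0,0,0],[0,0,0,0,0,0],[0,0,0,0,0,0]]'
python3 -m handwheel '[[-0.0012,0,0.0016,0,0,0],[0,0,0,0,0,0],[0,0,0,0,0,0]]'
python3 -m handwheel '[[-0.0012,0,0.0016,0,0,0],[0,0,0,0,0,0],[0,0,0,0,0,0]]'
```

```text
t: 15.02
tool_pos: [0.6309, 0.1302, 0.1918]
ee_rot: [-2.896, -0.324, -0.969]
contact_force: [0.1, -0.7, -4.3]
grip_width: 0.423
grasp_force: 39.9
t: 15.4
tool_pos: [0.6309, 0.1302, 0.1898]
ee_rot: [-2.896, -0.324, -0.969]
contact_force: [0.4, -0.5, -3.1]
grip_width: 0.42
grasp_force: 39.9
t: 15.78
tool_pos: [0.6309, 0.1302, 0.1877]
ee_rot: [-2.896, -0.324, -0.969]
contact_force: [0.7, -0.7, -3.0]
grip_width: 0.42
grasp_force: 39.9
```

```bash
python3 -m handwheel '[[-0.0012,0,0.0016,0,0,0],[0,0,0,0,0,0],[0,0,0,0,0,0]]'
python3 -m handwheel '[[-0.0012,0,0.0016,0,0,0],[0,0,0,0,0,0],[0,0,0,0,0,0]]'
```

```text
t: 16.15
tool_pos: [0.6309, 0.1301, 0.1858]
ee_rot: [-2.896, -0.324, -0.969]
contact_force: [-0.1, -0.1, -3.8]
grip_width: 0.423
grasp_force: 39.9
t: 16.52
tool_pos: [0.6309, 0.1302, 0.1838]
ee_rot: [-2.896, -0.324, -0.969]
contact_force: [0.7, -0.6, -3.3]
grip_width: 0.422
grasp_force: 39.9
```

```bash
python3 -m handwheel '[[-0.0009,0,0.0012,0,0,0],[0,0,0,0,0,0],[0,0,0,0,0,0]]'
python3 -m handwheel '[[-0.0009,0,0.0012,0,0,0],[0,0,0,0,0,0],[0,0,0,0,0,0]]'
```

```text
t: 16.9
tool_pos: [0.6309, 0.1301, 0.1823]
ee_rot: [-2.896, -0.324, -0.969]
contact_force: [-0.6, -0.5, -3.5]
grip_width: 0.421
grasp_force: 39.9
t: 17.27
tool_pos: [0.6309, 0.1301, 0.1807]
ee_rot: [-2.896, -0.324, -0.969]
contact_force: [-0.1, -0.4, -3.2]
grip_width: 0.425
grasp_force: 39.9
```

```bash
python3 -m handwheel '[[-0.0009,0,0.0012,0,0,0],[0,0,0,0,0,0],[0,0,0,0,0,0]]'
python3 -m handwheel '[[-0.0009,0,0.0012,0,0,0],[0,0,0,0,0,0],[0,0,0,0,0,0]]'
```

```text
t: 17.65
tool_pos: [0.6315, 0.1303, 0.1803]
ee_rot: [-2.895, -0.324, -0.972]
contact_force: [-5.9, -0.6, 9.6]
grip_width: 0.421
grasp_force: 39.9
t: 18.02
tool_pos: [0.6324, 0.1305, 0.1798]
ee_rot: [-2.894, -0.325, -0.975]
contact_force: [-4.8, -2.2, 16.6]
grip_width: 0.423
grasp_force: 40.0
```

```bash
python3 -m handwheel '[[0.0003,0,-0.0005,0,0,0],[0,0,0,0,0,0],[0,0,0,0,0,0]]'
```

```text
t: 18.4
tool_pos: [0.6317, 0.1303, 0.1795]
ee_rot: [-2.895, -0.324, -0.973]
contact_force: [-2.2, -0.5, 7.2]
grip_width: 0.421
grasp_force: 40.0
```

```bash
python3 -m handwheel '[[0,0,0,0,0,0],[0,0,0,0,0,0],[0,0,0,0,0,0]]' - 4
python3 -m handwheel '[[0,0,0,0,0,0],[0,0,0,0,0,0],[0,0,0,0,0,0],[0,0,0,0,0,0]]' 0.75
python3 - <<'E'
from h import *
s=read_camera('scene')[:,:,::-1];w=read_camera('wrist')[:,:,::-1]
cv2.imwrite('pics/c6.png',cv2.hconcat([cv2.resize(s[130:300,140:300],(400,425),interpolation=2),cv2.resize(w[100:,120:460],(400,376))[:376] if 0 else cv2.resize(w[60:420,110:450],(400,425))]))
E
```

```text
t: 18.77
tool_pos: [0.6312, 0.1302, 0.1787]
ee_rot: [-2.895, -0.324, -0.97]
contact_force: [-0.8, -0.3, 4.3]
grip_width: 0.423
grasp_force: 4.0
t: 19.27
tool_pos: [0.6308, 0.1301, 0.1783]
ee_rot: [-2.896, -0.324, -0.969]
contact_force: [-0.2, -0.1, 0.4]
grip_width: 0.746
grasp_force: 0.0
```

View pics/c6.png

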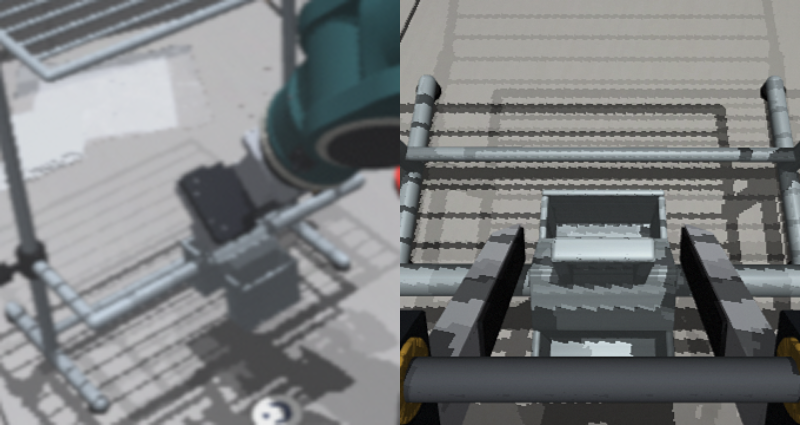

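The saddle straddles the rail: handle bar at (602,247) in the right crop, with one pocket in front and one behind. Both fingers are clear, so I back out along the tool axis.

```bash
python3 -m handwheel '[[0,0,-0.006,0,0,0],[0,0,-0.01,0,0,0],[0,0,-0.015,0,0,0],[0,0,-0.02,0,0,0],[0,0,-0.02,0,0,0],[0,0,-0.02,0,0,0],[0,0,-0.02,0,0,0],[0,0,-0.02,0,0,0],[0,0,-0.015,0,0,0],[0,0,-0.01,0,0,0],[0,0,0,0,0,0],[0,0,0,0,0,0]]'
python3 - <<'E'
from h import *
print(get_obs()['q'])
s=read_camera('scene')[:,:,::-1];w=read_camera('wrist')[:,:,::-1]
cv2.imwrite('pics/c7.png',cv2.hconcat([cv2.resize(s[130:370,130:310],(400,533),interpolation=2),cv2.resize(w,(400,533) if 0 else (400,300))[:300] if 0 else cv2.copyMakeBorder(cv2.resize(w,(400,300)),0,233,0,0,0)]))
E
```

```text
t: 20.88
tool_pos: [0.5432, 0.109, 0.2947]
ee_rot: [-2.902, -0.323, -0.961]
contact_force: [0.1, 0.6, -0.0]
grip_width: 0.752
grasp_force: 0.0
[ 0.9562 -0.1435 -1.1159  2.1607 -0.3491  0.4215 -1.274 ]
```

View pics/c7.png

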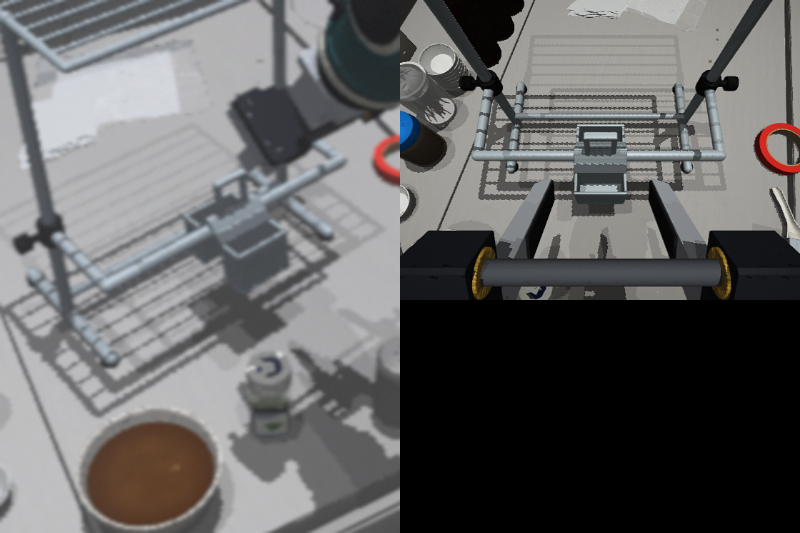

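The saddle hangs upright at the middle of the rail (handle at (600,135) in the wrist view, rail from 475 to 723). The gripper is clear and the bystanders are in place.

```bash
python3 -c "
from station import bot
print(bot.job_done())"
```

```text
the job is handed in; nothing more can be done
None
```

The saddle hangs upright about the middle of the rail, one pocket in front and one behind. I let go only after the force reading showed the rail carrying it, and handed the job in at about 21 s with the gripper clear and the bowl, shaker and jar untouched.

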